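# Screw the stopper back into the vacuum flask

### The job

Close the steel vacuum flask: take its black screw stopper off the cork coaster, set it upright in the flask's mouth, turn it backwards under a light push until you feel the thread drop into place, then screw it down until its flange sits fully home on the rim all round, and let go. Go gently: do not force the stopper, keep the flask standing where it is without tipping it or twisting it round, and leave the other things on the desk where they are.

Things in the scene. Friction and masses are not known exactly. Their poses are not given: they have to be found in the camera images.
- flask: Vacuum flask, full, 1.75 kg, standing loose on the desk: steel body 130 mm across, plastic neck 70 mm across, rim 175 mm above its underside; a black handle sticks out 116 mm from its axis along its own +x. Origin: centre of its underside; z up.
- handle (a point): Middle of the upright of the flask's black handle, 107 mm from the flask's axis along the flask's +x, 100 mm above the desk. The flask stands on a rubber foot 110 mm across: a twist of about 0.4 N m or more on the stopper turns the whole flask round.
- mouth (a point): Centre of the flask's open mouth, level with the top of the rim; z up along the neck. The rim's flat is 62 mm across inside and 70 mm outside; a chamfer 5 mm deep narrows to a bore of 55 mm. Home: the stopper's origin is 30 mm below this point, on the same axis.
- thread (a point): Point on the neck's axis 17 mm below the rim. Right-handed 3-start thread, repeating every 120 degrees; ribs stand 5 mm proud (45 mm left between). Each rib starts blunt 10 mm under the rim and falls 0.09 mm per degree clockwise (from above) for 85 degrees to an upright stop bar, top 7 mm under the rim. A slot 29 degrees wide lies between rib start and next bar; where round the neck is not told.
- stopper: Screw stopper, 130 g, 71 mm tall, upright on the coaster, plug down. Origin: centre of the plug's underside; z up. Plug 41 mm across, 30 mm tall, its lowest 6 mm tapered to 30 mm across. Three lugs 120 degrees apart, 4 mm thick, 12 degrees wide, 6 to 10 mm above the origin, out to 51 mm across. Above the plug: flange 66 mm across, 5 mm thick, then the grip.
- flange (a point): Centre of the flange's underside, 30 mm above the stopper's origin. Its height over mouth tells the state: 17 mm lugs on bar tops; 7 to 14.5 mm lugs on top of the ribs (clockwise they hit a bar and only seem tight; backwards they climb, then drop 9 mm into the slots); 5 to 6.6 mm in the slots, where the next bar stops further backward turning; 0 home.
- grip (a point): Middle of the stopper's round fluted grip (54 mm across, 36 mm tall), 59 mm above the stopper's origin: hold here. Backward (anticlockwise) turning needed: 0 to 115 degrees; lugs that began on bar tops first fall on a rib's low end and must go on backwards. From the slot, 55 to 75 degrees clockwise bring the flange home; 18 degrees more lock the thread.
- coaster: Round cork coaster 96 mm across, 6 mm thick, fixed to the desk; origin at the centre of its underside. The stopper stands near its middle.
- mug: White mug, 82 mm across, 92 mm tall; bystander. Origin: centre of its underside.
- jar: Closed jam jar, 68 mm across, 100 mm tall; bystander. Origin: centre of its underside.
- tape_roll: Roll of clear tape lying flat, 76 mm across, 24 mm tall; bystander. Origin: centre of its underside.
- mouse: Black computer mouse, 108 x 60 x 35 mm; bystander. Origin: centre of its underside.
- pen_cup: Clear cup of pens, 74 mm across, pens up to 170 mm tall; bystander. Origin: centre of its underside.
- stapler: White stapler, 125 x 34 x 50 mm, long along its own x; bystander. Origin: centre of its underside.
Mind the look-alikes: they are no part of the job. Leave any red look-alike of the stopper alone.

How it is judged:
At the end, for the whole second after the job is handed in: The stopper is screwed fully home in the flask's neck: its flange within 1.2 mm of the rim and square to it within 0.04 rad, at rest and released; the flask stands upright within 30 mm of where it was, its handle within 80 mm (z of stopper in the frame of mouth between -0.032 and -0.0288 m and angle between the z axis of stopper and the z axis of flask, either way round below 0.04 rad and distance between stopper and mouth below 0.0325 m and angle between flask's own z axis and vertical below 0.03 rad and distance of flask from where it was at the start of the episode below 0.03 m and distance of handle from where it was at the start of the episode below 0.08 m and linear speed of each of stopper, flask below 0.02 m/s); the robot touches nothing.
It fails at once if the stopper is forced against the flask with more than 60 N while its flange is still over 3 mm above the rim (contact force between stopper and flask above 60 N and z of stopper in the frame of mouth above -0.027 m).
It fails at once if the stopper and the flask bear on each other with more than 150 N in all, thread jamming included (contact force between stopper and flask above 150 N).
It fails at once if the flask is tipped by more than 0.15 rad (angle between flask's own z axis and vertical above 0.15 rad).
It fails at once if the flask is shoved or twisted so that its handle moves by more than 80 mm (distance of handle from where it was at the start of the episode above 0.08 m).
It fails at once if a bystander is moved by more than 25 mm (distance of any of mug, jar, tape_roll, mouse, pen_cup, stapler from where it was at the start of the episode above 0.025 m).
It also fails if it takes over 54 s, if anything falls off the work surface, if the arm or the gripper's body presses on something with over 40 N, if the wrist force passes 120 N, or if a joint passes its speed limit or range.

### The arm

A 7-joint arm with a two-finger parallel gripper is mounted at the origin on the work surface. World frame = base frame: x ahead of the robot, y to its left, z up, the work surface at z = 0. Lengths are in m, angles in rad, forces in N, time in s.
With the tool pointing down it reaches from about 0.425 to 0.8 m from the base axis. Payload 8.3 kg.
Tool frame: the origin (TCP) lies midway between the tips of the shut fingers; the grasp point (between the pads) lies 19 mm behind it; z points along the fingers, y is the line along which they close (so a half turn about z gives the same grasp; the last joint's range is limited). The gripper opens to 85 mm and grips with 20 to 120 N. Pads are 22 mm wide; open, the fingers measure 114 mm over their backs; the gripper's body (76 mm by 85 mm) begins 54 mm behind the grasp point. The pads swing forward as they close: fully open they stand 13 mm farther back than shut.
Start: joints at [-0.063, 0.383, 0.016, 1.37, -0.006, 1.388, -0.046], TCP at [0.625, 0, 0.231] pointing down, gripper open.
Joint ranges: [-2.95, 2.95], [-0.25, 2.06], [-1.52, 1.56], [0.18, 2.33], [-1.44, 4.58], [0.02, 2.06], [-3.01, 3.01]. Speed limits (rad/s): [2.39, 2.39, 3.01, 3.01, 3.14, 3.14, 3.14].

### API

Orientations are given as a unit quaternion [w, x, y, z].
In Python, from plant import r, vision, nets gives the robot as it stands. The module is installed in compiled form; this text tells all that it offers.
- The arm moves only by the shell command python3 -m crank 'ROWS' [FORCE]. ROWS is a JSON object of lists of equal length, an entry for each row: "gripper": the gripper's target within -1 to 1 (shut at 1, half-way at 0, fully open at -1); "dp": the shift along the tool's x, y, z in mm, a list of three; "twist": the turn, a rotation vector about the tool's x, y, z in rad, a list of three. In form: {"gripper": [gripper, ...], "dp": [[tx, ty, tz], ...], "twist": [[ax, ay, az], ...]}. A call has 1 to 8 rows; each row shifts and turns the commanded pose from where the row before left it, along the tool's axes as they then stand; what a row does not reach is not made up. A row lasts 1/12 s, in which the tool goes at most 41.7 mm and 7.16 degrees, less where a joint would pass 70% of its speed; a pose out of reach is approached as far as the arm can. A call with a gripper value outside its range is refused whole. The fingers move at their own pace and stop on an object; FORCE is the grip in N (left out, the last holds). Time passes only in rows, so rows that do not move let the fingers close. It gives the time, the measured TCP pose, the force, the opening and the grip force at its end, in the units of the state.
- r.state(): the state, without advancing time (a new reading comes with each control period).
- vision.get_image(name): name is "scene" or "side" or "wrist"; returns the picture (480x640x3 uint8, blue, green, red); there is no depth.
- vision.camera_info(name): a dict with "K" (3x3 intrinsics, pixels), "D" ([k1, k2, p1, p2, k3] as OpenCV has them; the pictures are not rectified), "world_from_camera" (4x4, takes a point from camera to world coordinates); the wrist camera has in their place "mount" (4x4, takes a point from camera to tool coordinates, whose origin is the TCP and whose axes are the flange's). Camera axes: x right, y down, z forward; pixel columns grow to the right and rows downward; lengths in m; the calibration is good to about 2 mm. A picture is of the moment at which its call begins: read the wrist's pose just before it. camera_info takes no time and is no camera call.
- r.hand_in(): hands the job in; it is judged then, once.
Trained networks look in the newest picture that a camera, given by its name, has taken for a name from the list of things; names that differ only in an ending like _2 or _b are one class to them, and where a whole thing is asked for, a point or a joint stands for the part that bears it (a point fixed in the world has none). Each returns a list of dicts, best first, with "confidence" (0 to 1); they miss things now and then, are a little off and sometimes report something else, mostly with a low value. They report only what shows in the picture. A call takes as long as a camera call. They do not tell look-alikes from the thing itself.
- nets.boxes_of(camera, target): "at" ([x, y, z] in m, in world coordinates, good to about 4 mm: the middle of the surface that is visible of it).
- nets.trace(camera, target): "pixels" (480x640 bool, what is visible of it).
The state is a dict: "clock": time; "joint_positions": joint angles; "qvel": joint speeds; "joint_efforts": joint torques, N m; "ee_pos": TCP position; "tool_rot": TCP orientation; "contact_force": force on the tool from outside, world axes, zero at the start; "ft_torque": the same for the moment, N m; "finger_gap": finger opening in m; "gripper_force": force on a finger pad.
Only numpy, scipy, OpenCV 4.12 (cv2) and the standard library are available. Lean on these libraries where they do the work, as an engineer would, in place of code of your own. Each camera call takes 0.05 s, during which the arm holds its last target. There are 200 camera calls.

## Working session

There is one attempt and no reset: what is moved stays moved. The work goes in short steps, Python scripts to look and compute and a shell command to move; the robot and the scene stay as the last step left them, time stands still between calls to the robot, and variables do not carry over. Pictures are saved under pics/ and viewed, at most 10 in all, crops included, and the job is handed in when it is done.

```bash
mkdir -p pics; cat > h.py <<'E'
from plant import r, vision, nets
import numpy as np, cv2
from scipy.spatial.transform import Rotation as R
def rot(s): q=s["tool_rot"]; return R.from_quat([q[1],q[2],q[3],q[0]]).as_matrix()
E
python3 - <<'E'
from h import *
s=r.state(); print(s["clock"],s["ee_pos"],rot(s).round(3).tolist(),s["contact_force"],s["finger_gap"])
a=vision.get_image("scene"); b=vision.get_image("side")
cv2.imwrite("pics/a.png",a); cv2.imwrite("pics/b.png",b)
for c in ("scene","side"):
  i=vision.camera_info(c); print(c,np.array(i["world_from_camera"]).round(3).tolist(),np.array(i["K"]).round(1).tolist())
  for t in ("stopper","grip","flask","mouth","handle","coaster","pen_cup"):
    print(c,t,[(np.round(d["at"],4).tolist(),round(d["confidence"],2)) for d in nets.boxes_of(c,t)[:3]])
E
```

```text
0.0 [6.24482726e-01 1.97339383e-06 2.30270813e-01] [[-0.0, 1.0, -0.002], [1.0, 0.0, -0.0], [-0.0, -0.002, -1.0]] [ 0.66966284  0.00676372 -0.59028716] 0.08524075979217105
scene [[-0.843, 0.391, -0.369, 0.895], [0.537, 0.586, -0.607, 0.569], [-0.021, -0.71, -0.704, 0.78], [0.0, 0.0, 0.0, 1.0]] [[467.5, 0.0, 311.1], [0.0, 467.5, 233.8], [0.0, 0.0, 1.0]]
scene stopper [([0.3253, -0.1623, 0.0593], 0.92), ([0.4107, -0.0441, 0.056], 0.83), ([0.7202, -0.0024, 0.0347], 0.72)]
scene grip [([0.4468, -0.1566, 0.0659], 0.94), ([0.3213, -0.1618, 0.0549], 0.83), ([0.4126, -0.0469, 0.0611], 0.59)]
scene flask [([0.5822, 0.1785, 0.1182], 0.75)]
scene mouth [([0.7224, -0.0007, 0.0325], 0.69), ([0.5842, 0.1762, 0.1206], 0.66)]
scene handle [([0.5811, 0.1814, 0.1252], 0.8)]
scene coaster [([0.4699, -0.1574, 0.0052], 0.77)]
scene pen_cup [([0.5868, 0.3988, 0.0688], 0.93), ([0.4517, -0.1474, 0.0676], 0.16)]
side [[0.963, -0.201, 0.178, 0.326], [-0.268, -0.678, 0.685, -0.873], [-0.017, -0.707, -0.707, 1.055], [0.0, 0.0, 0.0, 1.0]] [[557.2, 0.0, 324.8], [0.0, 557.2, 246.6], [0.0, 0.0, 1.0]]
side stopper [([0.4406, -0.1855, 0.0728], 0.96), ([0.3967, -0.3014, 0.07], 0.66), ([0.4014, -0.0749, 0.0643], 0.58)]
side grip [([0.4032, -0.3049, 0.0714], 0.78), ([0.3115, -0.1876, 0.0676], 0.72), ([0.3986, -0.0698, 0.0629], 0.67)]
side flask [([0.5515, 0.1179, 0.1069], 0.81)]
side mouth [([0.5473, 0.1164, 0.1089], 0.8)]
side handle [([0.5496, 0.1133, 0.1179], 0.79), ([0.7099, -0.0182, 0.0309], 0.47)]
side coaster [([0.4539, -0.1958, 0.0029], 0.77)]
side pen_cup [([0.5765, 0.3801, 0.0765], 0.65)]
```

View pics/a.png

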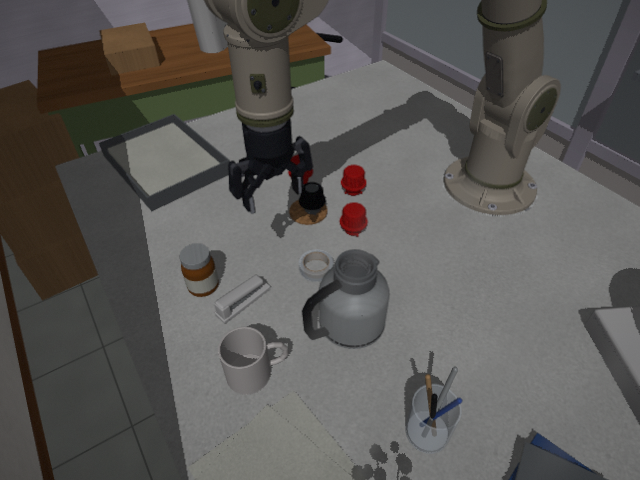

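View pics/b.png

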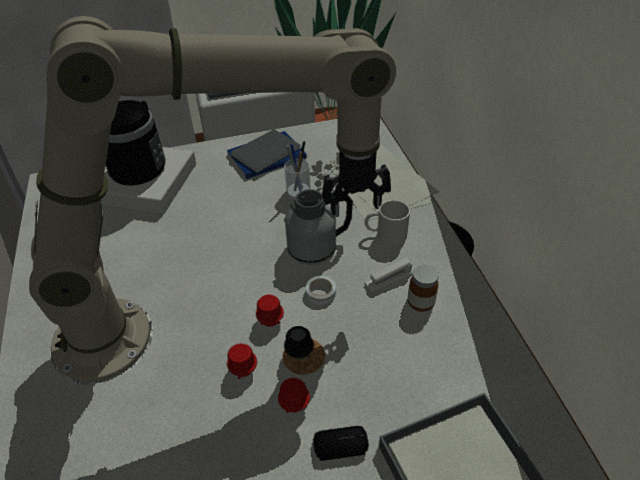

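Candidates for the stopper (scene pixels): black (312,195) on the cork coaster, and red ones at (300,168), (353,179) and (353,218). The black one on the coaster fits the description. The flask rim is at about (356,265) in scene and (309,200) in side. I'll confirm in one enlarged crop.

```bash
python3 - <<'E'
from h import *
a=cv2.imread("pics/a.png"); b=cv2.imread("pics/b.png")
f=lambda m,x,y:cv2.resize(m[y:y+75,x:x+100],(400,300),interpolation=cv2.INTER_CUBIC)
c=np.vstack([np.hstack([f(a,265,160),f(a,305,235)]),np.hstack([f(b,255,310),f(b,260,170)])])
cv2.imwrite("pics/c.png",cv2.convertScaleAbs(c,alpha=1.6))
E
```

```text
(no output)
```

View pics/c.png

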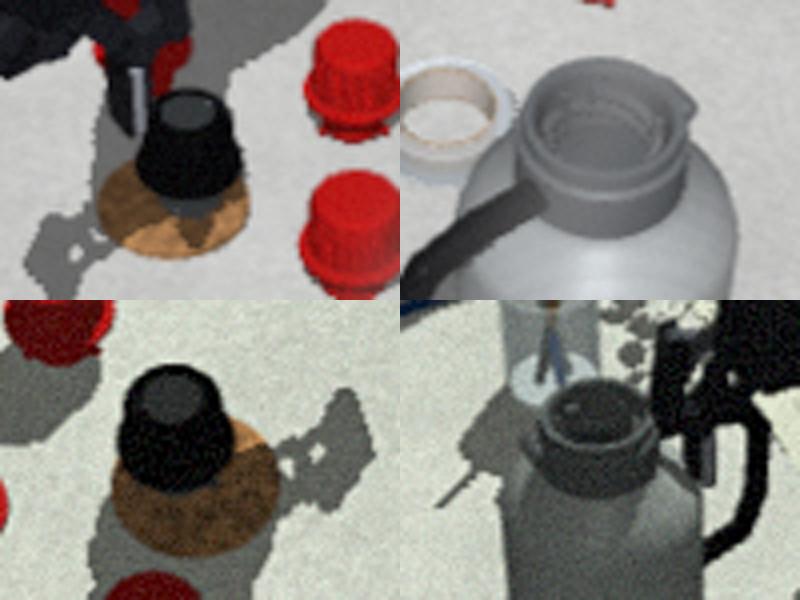

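The crop confirms the black stopper on the cork (top disc: scene (312,188), side (297,335)). The rim centre is at scene (356,265), side (309.7,198.5).

```bash
cat >> h.py <<'E'
def ray(c,uv):
    i=vision.camera_info(c);K=np.array(i["K"]);T=np.array(i["world_from_camera"])
    p=cv2.undistortPoints(np.array([[uv]],float),K,np.array(i["D"],float))[0,0]
    return T[:3,3],T[:3,:3]@[p[0],p[1],1]
def onz(c,uv,z):
    o,d=ray(c,uv); return o+d*(z-o[2])/d[2]
def tri(l):
    A=0;b=0
    for c,uv in l:
        o,d=ray(c,uv);d=d/np.linalg.norm(d);P=np.eye(3)-np.outer(d,d);A=A+P;b=b+P@o
    return np.linalg.solve(A,b)
E
python3 - <<'E'
from h import *
for n,z,u,v in (("stop",.077,(312,188),(297,335)),("mouth",.175,(356,265),(309.7,198.5))):
  print(n,onz("scene",u,z).round(4),onz("side",v,z).round(4),tri([("scene",u),("side",v)]).round(4))
print(np.array(vision.camera_info("wrist")["mount"]).round(3).tolist(),np.array(vision.camera_info("wrist")["K"]).round(1).tolist(),r.state()["clock"])
E
```

```text
stop [ 0.4416 -0.1657  0.077 ] [ 0.4428 -0.1677  0.077 ] [ 0.4421 -0.1667  0.0763]
mouth [0.5542 0.1547 0.175 ] [0.5567 0.151  0.175 ] [0.5555 0.1535 0.1739]
[[-0.001, -0.951, -0.309, 0.079], [1.0, -0.001, -0.0, -0.0], [0.0, -0.309, 0.951, -0.142], [0.0, 0.0, 0.0, 1.0]] [[348.5, 0.0, 318.9], [0.0, 348.5, 240.3], [0.0, 0.0, 1.0]] 0.8
```

```bash
python3 -m crank '{"gripper":[-1,-1,-1,-1,-1,-1,-1,-1],"dp":[[-21,-23,7],[-21,-23,7],[-21,-23,7],[-21,-23,7],[-21,-23,7],[-21,-23,7],[-21,-23,7],[-20,-22,7]],"twist":[[0,0,0],[0,0,0],[0,0,0],[0,0,0],[0,0,0],[0,0,0],[0,0,0],[0,0,0]]}' 40
python3 - <<'E'
from h import *
s=r.state(); a=vision.get_image("wrist"); cv2.imwrite("pics/w1.png",a)
M=np.array(vision.camera_info("wrist")["mount"]);Rw=rot(s)
print(s["ee_pos"],Rw.round(3).tolist(),s["joint_positions"])
for p in ((.442,-.167,.077),(.442,-.167,.041)):
  t=np.linalg.inv(M)@np.append(Rw.T@(np.array(p)-s["ee_pos"]),1)
  i=vision.camera_info("wrist"); print(cv2.projectPoints(t[:3][None],np.zeros(3),np.zeros(3),np.array(i["K"]),np.array(i["D"],float))[0])
for t in ("stopper","grip","flange","coaster"): print(t,[(np.round(d["at"],4).tolist(),round(d["confidence"],2)) for d in nets.boxes_of("wrist",t)[:3]])
E
```

```text
clock: 1.47
ee_pos: [0.4407, -0.168, 0.1752]
tool_rot: [0.0, 0.707, 0.707, 0.0]
contact_force: [0.4, -0.2, -0.4]
finger_gap: 0.0854
gripper_force: 0.0
[ 0.44066999 -0.16800915  0.17519033] [[0.0, 1.0, 0.001], [1.0, -0.0, -0.0], [-0.0, 0.001, -1.0]] [ 0.1798708   0.08864134  0.12424715  1.86318062 -0.01194779  1.18993415
  0.3077856 ]
[[[321.33035021 239.68151902]]]
[[[321.01768065 226.21547913]]]
stopper [([0.4021, -0.2781, 0.0664], 0.79), ([0.3208, -0.1721, 0.0723], 0.73), ([0.4055, -0.0585, 0.0686], 0.58)]
grip [([0.4026, -0.0565, 0.0678], 0.82), ([0.4005, -0.2708, 0.068], 0.8), ([0.4374, -0.1609, 0.0778], 0.62)]
flange [([0.3207, -0.1704, 0.0715], 0.85), ([0.4013, -0.2762, 0.0689], 0.75), ([0.4756, -0.1534, 0.0061], 0.72)]
coaster [([0.4752, -0.1545, 0.0071], 0.65)]
```

View pics/w1.png

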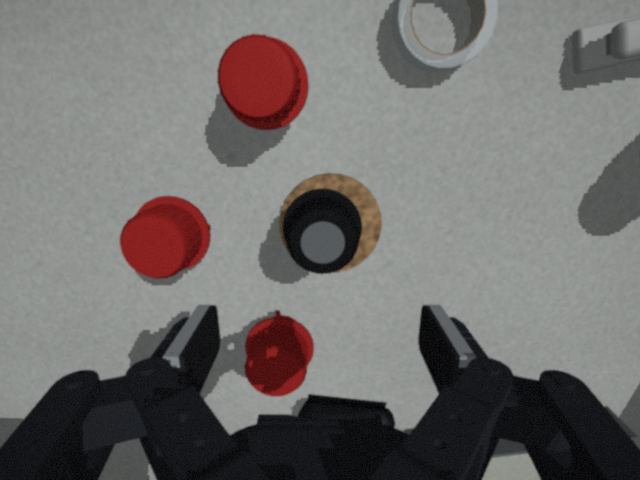

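The wrist view shows the black stopper at (323,241), within 2 px of prediction, and the fingers straddle it clear of the red ones. I'll go down.

```bash
python3 -m crank '{"gripper":[-1,-1,-1,-1,-1,-1,-1],"dp":[[0,2,25],[0,0,25],[0,0,25],[0,0,25],[0,0,20],[0,0,11],[0,0,0]],"twist":[[0,0,0],[0,0,0],[0,0,0],[0,0,0],[0,0,0],[0,0,0],[0,0,0]]}' 40
python3 -m crank '{"gripper":[1,1,1,1,1,1,1,1],"dp":[[0,0,0],[0,0,0],[0,0,0],[0,0,0],[0,0,0],[0,0,0],[0,0,0],[0,0,0]],"twist":[[0,0,0],[0,0,0],[0,0,0],[0,0,0],[0,0,0],[0,0,0],[0,0,0],[0,0,0]]}' 60
```

```text
clock: 2.3
ee_pos: [0.4433, -0.1651, 0.0419]
tool_rot: [-0.002, 0.706, 0.708, -0.001]
contact_force: [-0.8, 0.3, -1.0]
finger_gap: 0.0854
gripper_force: 0.0
clock: 2.97
ee_pos: [0.4452, -0.167, 0.0458]
tool_rot: [0.001, 0.707, 0.707, 0.001]
contact_force: [-1.6, 1.1, 6.3]
finger_gap: 0.0524
gripper_force: 61.9
```

```bash
python3 -m crank '{"gripper":[1,1,1,1,1,1,1,1],"dp":[[0,0,-10],[0,0,-25],[0,0,-30],[0,0,-30],[0,0,-30],[0,0,-30],[0,0,-30],[0,0,-20]],"twist":[[0,0,0],[0,0,0],[0,0,0],[0,0,0],[0,0,0],[0,0,0],[0,0,0],[0,0,0]]}'
python3 -m crank '{"gripper":[1,1,1,1,1,1,1,1],"dp":[[15,5,0],[32,11,0],[35,12,0],[35,12,0],[35,12,0],[35,12,0],[35,12,0],[35,12,0]],"twist":[[0,0,0],[0,0,0],[0,0,0],[0,0,0],[0,0,0],[0,0,0],[0,0,0],[0,0,0]]}'
python3 -m crank '{"gripper":[1,1,1,1,1,1],"dp":[[32,11,0],[20,8,0],[10,3,0],[0,0,0],[0,0,0],[0,0,0]],"twist":[[0,0,0],[0,0,0],[0,0,0],[0,0,0],[0,0,0],[0,0,0]]}'
python3 - <<'E'
from h import *
a=vision.get_image("scene"); b=vision.get_image("side");s=r.state(); print(s["ee_pos"],s["joint_positions"].round(2),rot(s).round(3).tolist(),s["contact_force"])
f=lambda m,x,y:cv2.resize(m[y:y+150,x:x+100],(400,600),interpolation=cv2.INTER_CUBIC)
cv2.imwrite("pics/d.png",cv2.convertScaleAbs(np.hstack([f(a,305,170),f(b,260,100)]),alpha=2))
E
```

```text
clock: 3.63
ee_pos: [0.4444, -0.1672, 0.2535]
tool_rot: [0.002, 0.707, 0.707, 0.001]
contact_force: [1.0, -0.3, -1.2]
finger_gap: 0.0527
gripper_force: 63.0
clock: 4.3
ee_pos: [0.5321, 0.0916, 0.2505]
tool_rot: [0.0, 0.707, 0.707, 0.0]
contact_force: [1.3, -0.3, -0.4]
finger_gap: 0.0523
gripper_force: 63.0
clock: 4.8
ee_pos: [0.554, 0.1498, 0.2497]
tool_rot: [0.0, 0.708, 0.706, -0.0]
contact_force: [-0.1, 0.1, -1.2]
finger_gap: 0.0522
gripper_force: 63.0
[0.5540333  0.14985901 0.24973842] [-0.21  0.27 -0.14  1.48  0.04  1.39 -0.35] [[0.003, 1.0, 0.0], [1.0, -0.003, -0.001], [-0.001, 0.0, -1.0]] [ 1.04282525  0.14783345 -1.40578173]
```

View pics/d.png

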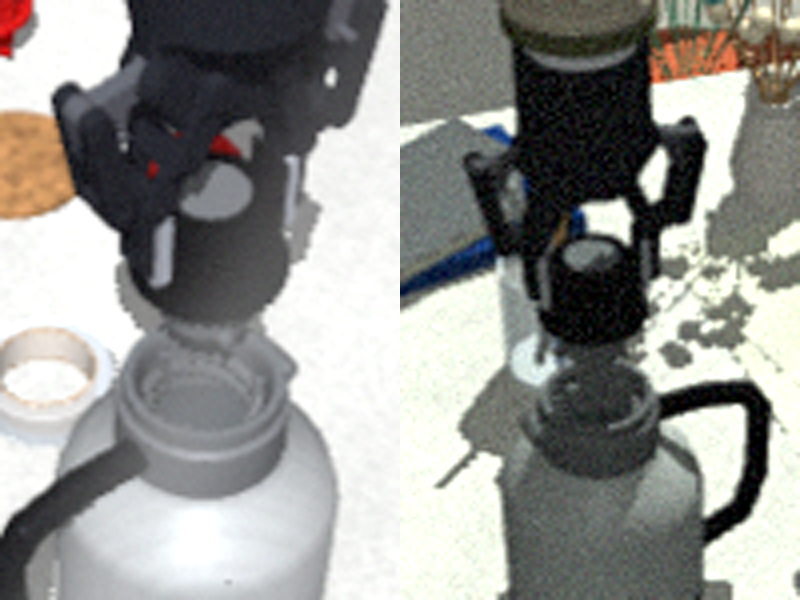

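Held upright above the mouth; top disc at scene (359.2,217), side (308.8,163).

```bash
python3 - <<'E'
from h import *
u,v=(359.2,217),(308.8,163)
print(onz("scene",u,.281),onz("side",v,.281),tri([("scene",u),("side",v)]))
E
```

```text
[0.550128   0.14934368 0.281     ] [0.55879832 0.15236923 0.281     ] [0.5554246  0.1511113  0.28376831]
```

```bash
python3 -m crank '{"gripper":[1,1,1,1,1,1],"dp":[[3,1.5,10],[0,0,10],[0,0,10],[0,0,5],[0,0,0],[0,0,0]],"twist":[[0,0,0],[0,0,0],[0,0,0],[0,0,0],[0,0,0],[0,0,0]]}'
python3 -m crank '{"gripper":[1,1,1,1,1],"dp":[[0,0,3],[0,0,3],[0,0,2],[0,0,2],[0,0,0]],"twist":[[0,0,0],[0,0,0],[0,0,0],[0,0,0],[0,0,0]]}'
python3 -c "
from h import *
s=r.state();print(s['ee_pos'],s['contact_force'],s['ft_torque'])"
```

```text
clock: 5.4
ee_pos: [0.5551, 0.1549, 0.2136]
tool_rot: [-0.0, 0.707, 0.707, -0.001]
contact_force: [-0.6, 0.6, -1.6]
finger_gap: 0.0525
gripper_force: 63.0
clock: 5.82
ee_pos: [0.5553, 0.155, 0.2038]
tool_rot: [-0.0, 0.707, 0.707, -0.0]
contact_force: [-0.3, -0.9, -1.6]
finger_gap: 0.0528
gripper_force: 63.0
[0.55528663 0.15495253 0.20383337] [-0.32483292 -0.86487678 -1.56696927] [0.01464897 0.0103276  0.01890158]
```

```bash
python3 -m crank '{"gripper":[1,1,1,1],"dp":[[-1,0,2],[0,0,1],[0,0,1],[0,0,0]],"twist":[[0,0,0],[0,0,0],[0,0,0],[0,0,0]]}'
python3 -m crank '{"gripper":[1,1,1],"dp":[[0,0,2],[0,0,1],[0,0,0]],"twist":[[0,0,0],[0,0,0],[0,0,0]]}'
```

```text
clock: 6.15
ee_pos: [0.5554, 0.154, 0.2001]
tool_rot: [-0.0, 0.707, 0.707, -0.0]
contact_force: [-0.0, 0.1, -1.8]
finger_gap: 0.0526
gripper_force: 63.0
clock: 6.4
ee_pos: [0.5553, 0.154, 0.197]
tool_rot: [-0.0, 0.707, 0.707, -0.0]
contact_force: [0.1, 0.5, -2.2]
finger_gap: 0.0526
gripper_force: 63.0
```

```bash
python3 -m crank '{"gripper":[1,1,1],"dp":[[0,0,1],[0,0,1],[0,0,0]],"twist":[[0,0,0],[0,0,0],[0,0,0]]}'
python3 -m crank '{"gripper":[1,1,1],"dp":[[0,0,1],[0,0,1],[0,0,0]],"twist":[[0,0,0],[0,0,0],[0,0,0]]}'
```

```text
clock: 6.65
ee_pos: [0.5554, 0.154, 0.1951]
tool_rot: [-0.0, 0.707, 0.707, -0.0]
contact_force: [-0.3, 0.4, -0.6]
finger_gap: 0.0527
gripper_force: 63.0
clock: 6.9
ee_pos: [0.5557, 0.1542, 0.1944]
tool_rot: [0.0, 0.707, 0.707, 0.001]
contact_force: [-2.8, -0.5, 5.4]
finger_gap: 0.0529
gripper_force: 63.7
```

```bash
python3 -m crank '{"gripper":[1,1,1,1],"dp":[[0,0,0],[0,0,-0.3],[0,0,-0.4],[0,0,-0.4]],"twist":[[0,0,-0.08],[0,0,-0.08],[0,0,-0.08],[0,0,-0.08]]}'
python3 -c "
from h import *
s=r.state();print(s['ee_pos'],s['contact_force'],s['ft_torque'],s['joint_positions'])"
```

```text
clock: 7.23
ee_pos: [0.5564, 0.1531, 0.1958]
tool_rot: [0.001, 0.584, 0.812, 0.0]
contact_force: [-0.2, -3.1, 6.9]
finger_gap: 0.0527
gripper_force: 63.7
[0.55636402 0.15307663 0.19582812] [-0.18664298 -3.05755098  6.93816327] [-0.83782021  0.13063473 -0.184362  ] [-0.17809211  0.30551966 -0.1833735   1.55713254  0.05878279  1.28214746
 -0.04706938]
```

```bash
python3 -m crank '{"gripper":[1,1,1,1],"dp":[[0,0,-0.4],[0,0,-0.4],[0,0,-0.4],[0,0,-0.4]],"twist":[[0,0,-0.08],[0,0,-0.08],[0,0,-0.08],[0,0,-0.08]]}'
python3 -m crank '{"gripper":[1,1],"dp":[[0,0,-0.3],[0,0,-0.3]],"twist":[[0,0,-0.08],[0,0,-0.08]]}'
```

```text
clock: 7.57
ee_pos: [0.556, 0.1524, 0.1973]
tool_rot: [0.001, 0.448, 0.894, -0.0]
contact_force: [-3.1, -4.3, 6.9]
finger_gap: 0.0524
gripper_force: 63.9
clock: 7.73
ee_pos: [0.556, 0.1523, 0.198]
tool_rot: [0.001, 0.375, 0.927, -0.0]
contact_force: [-3.4, -5.6, 9.1]
finger_gap: 0.0523
gripper_force: 64.0
```

```bash
python3 -m crank '{"gripper":[1,1],"dp":[[0,0,-0.4],[0,0,-0.4]],"twist":[[0,0,-0.07],[0,0,-0.07]]}'
python3 -m crank '{"gripper":[1,1],"dp":[[0,0,-0.3],[0,0,-0.3]],"twist":[[0,0,-0.07],[0,0,-0.07]]}'
```

```text
clock: 7.9
ee_pos: [0.5559, 0.1522, 0.1985]
tool_rot: [0.001, 0.31, 0.951, -0.001]
contact_force: [-3.0, -4.9, 5.7]
finger_gap: 0.0527
gripper_force: 63.7
clock: 8.07
ee_pos: [0.5559, 0.1521, 0.1989]
tool_rot: [0.001, 0.242, 0.97, -0.001]
contact_force: [-1.7, -5.2, 2.1]
finger_gap: 0.0527
gripper_force: 63.6
```

```bash
python3 -m crank '{"gripper":[1,1,1],"dp":[[0,0,0.7],[0,0,0.7],[0,0,0]],"twist":[[0,0,-0.04],[0,0,0],[0,0,0]]}'
```

```text
clock: 8.32
ee_pos: [0.5553, 0.1539, 0.1963]
tool_rot: [-0.0, 0.224, 0.975, -0.0]
contact_force: [0.3, -1.2, -1.5]
finger_gap: 0.0525
gripper_force: 63.1
```

```bash
python3 -m crank '{"gripper":[1,1,1,1],"dp":[[0,0,1.5],[0,0,1.5],[0,0,1],[0,0,0]],"twist":[[0,0,0],[0,0,0],[0,0,0],[0,0,0]]}'
python3 -m crank '{"gripper":[1,1,1],"dp":[[0,0,1],[0,0,1],[0,0,0]],"twist":[[0,0,0],[0,0,0],[0,0,0]]}'
```

```text
clock: 8.65
ee_pos: [0.5553, 0.154, 0.1921]
tool_rot: [-0.0, 0.224, 0.975, -0.0]
contact_force: [-0.6, -0.6, -2.9]
finger_gap: 0.0527
gripper_force: 63.1
clock: 8.9
ee_pos: [0.5554, 0.154, 0.1907]
tool_rot: [-0.0, 0.224, 0.975, -0.0]
contact_force: [-3.2, -1.7, 0.6]
finger_gap: 0.0528
gripper_force: 63.6
```

```bash
python3 -m crank '{"gripper":[1,1,1,1],"dp":[[-1,-1,0.2],[0,0,0.4],[0,0,0.4],[0,0,0.4]],"twist":[[0,0,0.06],[0,0,0.08],[0,0,0.08],[0,0,0.08]]}'
python3 -c "
from h import *
s=r.state();print(s['ft_torque'])"
```

```text
clock: 9.23
ee_pos: [0.556, 0.1535, 0.1893]
tool_rot: [-0.0, 0.368, 0.93, 0.001]
contact_force: [-0.1, -0.8, -0.9]
finger_gap: 0.0524
gripper_force: 63.1
[0.12189205 0.19951174 0.00162689]
```

```bash
python3 -m crank '{"gripper":[1,1,1,1],"dp":[[0,0,0.4],[0,0,0.4],[0,0,0.4],[0,0,0.4]],"twist":[[0,0,0.08],[0,0,0.08],[0,0,0.08],[0,0,0.08]]}'
python3 -c "
from h import *
s=r.state();print(s['ft_torque'])"
python3 -m crank '{"gripper":[1,1,1,1],"dp":[[0,0,0.4],[0,0,0.4],[0,0,0.4],[0,0,0.4]],"twist":[[0,0,0.08],[0,0,0.08],[0,0,0.08],[0,0,0.08]]}'
python3 -c "
from h import *
s=r.state();print(s['ft_torque'])"
```

```text
clock: 9.57
ee_pos: [0.5563, 0.1531, 0.1877]
tool_rot: [0.0, 0.512, 0.859, 0.001]
contact_force: [0.3, -0.4, -0.7]
finger_gap: 0.0525
gripper_force: 62.9
[ 0.0011134  -0.03159997 -0.00434245]
clock: 9.9
ee_pos: [0.5563, 0.1531, 0.1861]
tool_rot: [0.0, 0.642, 0.767, 0.001]
contact_force: [-0.7, -0.4, -1.5]
finger_gap: 0.0526
gripper_force: 62.9
[-0.01817637 -0.04698368 -0.00236458]
```

```bash
for k in 1; do python3 -m crank '{"gripper":[1,1],"dp":[[0,0,0.4],[0,0,0.4]],"twist":[[0,0,0.08],[0,0,0.08]]}'; python3 -c "
from h import *
s=r.state();print(s['ft_torque'])"; done
python3 -m crank '{"gripper":[1,1],"dp":[[0,0,0.3],[0,0,0.3]],"twist":[[0,0,0.06],[0,0,0.06]]}'; python3 -c "
from h import *
s=r.state();print(s['ft_torque'])"
```

```text
clock: 10.07
ee_pos: [0.5564, 0.1533, 0.1854]
tool_rot: [0.0, 0.701, 0.713, 0.001]
contact_force: [0.1, 0.5, 0.6]
finger_gap: 0.0527
gripper_force: 62.9
[-0.0711841  -0.34322945  0.118429  ]
clock: 10.23
ee_pos: [0.5569, 0.1529, 0.1853]
tool_rot: [0.001, 0.742, 0.67, 0.001]
contact_force: [-1.5, -1.0, 1.6]
finger_gap: 0.0523
gripper_force: 62.8
[-0.37049063 -0.46776143  0.42230162]
```

```bash
python3 -m crank '{"gripper":[-1,-1,-1,-1,-1,-1],"dp":[[0,0,0],[0,0,0],[0,0,0],[0,0,0],[0,0,0],[0,0,0]],"twist":[[0,0,0],[0,0,0],[0,0,0],[0,0,0],[0,0,0],[0,0,0]]}'
python3 -m crank '{"gripper":[-1,-1,-1,-1,-1,-1,-1],"dp":[[0,0,-15],[0,0,-25],[0,0,-25],[0,0,-25],[0,0,-15],[0,0,0],[0,0,0]],"twist":[[0,0,0],[0,0,0],[0,0,0],[0,0,0],[0,0,0],[0,0,0],[0,0,0]]}'
python3 - <<'E'
from h import *
a=vision.get_image("scene"); b=vision.get_image("side")
f=lambda m,x,y:cv2.resize(m[y:y+75,x:x+50],(400,600),interpolation=cv2.INTER_CUBIC)
cv2.imwrite("pics/e.png",cv2.convertScaleAbs(np.hstack([f(a,330,220),f(b,285,155)]),alpha=2.5))
cv2.imwrite("pics/e_full.png",a)
E
```

```text
clock: 10.73
ee_pos: [0.556, 0.1527, 0.1846]
tool_rot: [-0.0, 0.741, 0.671, 0.0]
contact_force: [0.3, -1.0, 0.7]
finger_gap: 0.0854
gripper_force: 0.0
clock: 11.32
ee_pos: [0.5563, 0.1529, 0.2904]
tool_rot: [0.0, 0.741, 0.671, 0.001]
contact_force: [0.0, -0.3, -0.6]
finger_gap: 0.0854
gripper_force: 0.0
```

View pics/e.png

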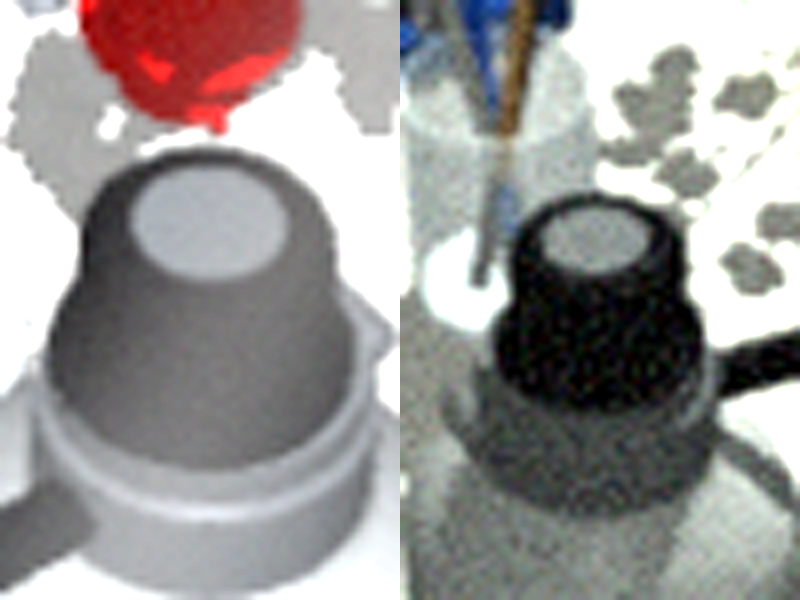

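Flange looks seated square on the rim in both views (scene disc at (356,248)). I'll regrip once to check that it is tight.

```bash
python3 -m crank '{"gripper":[-1,-1,-1,-1,-1,-1,-1],"dp":[[0,0,25],[0,0,25],[0,0,25],[0,0,20],[0,0,8.5],[0,0,0],[0,0,0]],"twist":[[0,0,0],[0,0,0],[0,0,0],[0,0,0],[0,0,0],[0,0,0],[0,0,0]]}'
python3 -m crank '{"gripper":[1,1,1,1,1,1,1,1],"dp":[[0,0,0],[0,0,0],[0,0,0],[0,0,0],[0,0,0],[0,0,0],[0,0,0],[0,0,0]],"twist":[[0,0,0],[0,0,0],[0,0,0],[0,0,0],[0,0,0],[0,0,0],[0,0,0],[0,0,0]]}'
python3 -m crank '{"gripper":[1],"dp":[[0,0,0]],"twist":[[0,0,0.05]]}'; python3 -c "
from h import *
s=r.state();print(s['ft_torque'])"
python3 -m crank '{"gripper":[1],"dp":[[0,0,0]],"twist":[[0,0,0.04]]}'; python3 -c "
from h import *
s=r.state();print(s['ft_torque'])"
```

```text
clock: 12.0
ee_pos: [0.5558, 0.1526, 0.1859]
tool_rot: [-0.0, 0.742, 0.671, -0.0]
contact_force: [0.7, 0.9, 0.6]
finger_gap: 0.0856
gripper_force: 0.0
clock: 12.67
ee_pos: [0.5565, 0.153, 0.1878]
tool_rot: [0.0, 0.742, 0.671, 0.001]
contact_force: [-1.9, -0.0, 6.6]
finger_gap: 0.0525
gripper_force: 62.4
clock: 12.75
ee_pos: [0.5566, 0.1533, 0.1879]
tool_rot: [0.0, 0.758, 0.653, 0.001]
contact_force: [-2.0, 0.1, 4.7]
finger_gap: 0.0522
gripper_force: 62.5
[0.22878609 0.17682161 0.0806933 ]
clock: 12.83
ee_pos: [0.5566, 0.1535, 0.1879]
tool_rot: [0.0, 0.771, 0.636, 0.002]
contact_force: [-0.6, 1.1, 4.7]
finger_gap: 0.0525
gripper_force: 62.5
[0.29390403 0.21214423 0.06879285]
```

```bash
python3 -m crank '{"gripper":[1],"dp":[[0,0,0.3]],"twist":[[0,0,0.05]]}'; python3 -c "
from h import *
s=r.state();print(s['ft_torque'])"
python3 -m crank '{"gripper":[1],"dp":[[0,0,0.3]],"twist":[[0,0,0.05]]}'; python3 -c "
from h import *
s=r.state();print(s['ft_torque'])"
```

```text
clock: 12.92
ee_pos: [0.5566, 0.1538, 0.1878]
tool_rot: [0.0, 0.787, 0.617, 0.002]
contact_force: [-2.2, 2.3, 8.5]
finger_gap: 0.0524
gripper_force: 63.0
[0.289269   0.58370931 0.32532425]
clock: 13.0
ee_pos: [0.5565, 0.154, 0.1877]
tool_rot: [0.0, 0.802, 0.597, 0.002]
contact_force: [-2.6, 1.6, 9.0]
finger_gap: 0.0525
gripper_force: 63.2
[0.24966024 0.45925057 0.57038688]
```

```bash
python3 -m crank '{"gripper":[-1,-1,-1,-1,-1,-1],"dp":[[0,0,0],[0,0,0],[0,0,0],[0,0,0],[0,0,0],[0,0,0]],"twist":[[0,0,0],[0,0,0],[0,0,0],[0,0,0],[0,0,0],[0,0,0]]}'
python3 -m crank '{"gripper":[-1,-1,-1,-1,-1,-1,-1,-1],"dp":[[0,0,-15],[0,0,-25],[0,0,-25],[0,0,-25],[0,0,-25],[0,0,-15],[0,0,0],[0,0,0]],"twist":[[0,0,0],[0,0,0],[0,0,0],[0,0,0],[0,0,0],[0,0,0],[0,0,0],[0,0,0]]}'
python3 - <<'E'
from h import *
a=vision.get_image("scene"); b=vision.get_image("side")
f=lambda m,x,y,w,h:cv2.resize(m[y:y+h,x:x+w],(400,300),interpolation=cv2.INTER_CUBIC)
o=cv2.imread("pics/a.png")
cv2.imwrite("pics/g.png",cv2.convertScaleAbs(np.vstack([np.hstack([f(a,325,225,64,48),f(b,278,165,64,48)]),np.hstack([f(o,290,230,160,120),f(a,290,230,160,120)])]),alpha=2))
E
```

```text
clock: 13.5
ee_pos: [0.5559, 0.1526, 0.1854]
tool_rot: [-0.0, 0.802, 0.598, -0.0]
contact_force: [-0.5, -0.1, 0.4]
finger_gap: 0.0855
gripper_force: 0.0
clock: 14.17
ee_pos: [0.5563, 0.1528, 0.3162]
tool_rot: [0.0, 0.802, 0.598, 0.001]
contact_force: [0.2, -0.4, -1.4]
finger_gap: 0.085
gripper_force: 0.0
```

View pics/g.png

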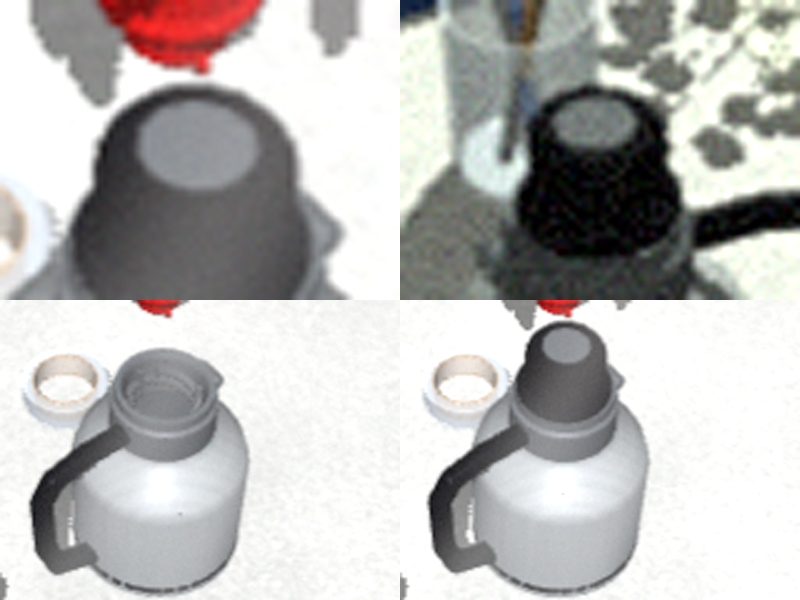

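The flask and handle haven't moved (handle at about (305,320) before and after). The stopper sits down on the rim, square and released, and the gripper is clear.

```bash
python3 -c "
from plant import r
print(r.hand_in())"
```

```text
the job is handed in; nothing more can be done
None
```

I handed the job in at about 14 s on the clock: the black stopper is screwed down onto the flask's rim and released, and the before-and-after pictures show the flask and its handle where they were. I judged it home from about 80° of clockwise turn, a firm final torque (0.57 N m) and the pictures; hand-in gave no verdict.

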